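# Make up two painting kits from the dish stock

### The job

Make up the two painting kits for the next lesson, one thing lying flat in each tray compartment: the yellow paint dish and the eraser in the blue tray, the indigo and the red-brown dishes in the orange tray, with the wooden lid, knob up, centred on the red-brown dish so that it covers the paint. Which compartment of a tray each takes does not matter. Keep the dishes upright, set them down rather than dropping them, and leave the green dish, the white dish and the ink bottle where they stand.

Things in the scene. Friction and masses are not known exactly. Their poses are not given: they have to be found in the camera images.
- yellow_dish: round glazed ceramic paint dish, white with blue spots on its side and filled with a hard yellow paint cake; diameter 60 mm, height 24 mm, flat foot, straight side; 120 g (varies), the rim is the highest part. Origin: centre of the underside, z up when upright; its yaw means nothing
- brown_dish: round glazed ceramic paint dish, white with blue spots on its side and filled with a hard red-brown paint cake; diameter 60 mm, height 24 mm, flat foot, straight side; 120 g (varies), the rim is the highest part. Origin: centre of the underside, z up when upright; its yaw means nothing
- indigo_dish: round glazed ceramic paint dish, white with blue spots on its side and filled with a hard dark indigo (blue-violet) paint cake; diameter 60 mm, height 24 mm, flat foot, straight side; 120 g (varies), the rim is the highest part. Origin: centre of the underside, z up when upright; its yaw means nothing
- eraser: eraser, a white block with a teal sleeve round most of it, lying flat; sizes in mm: 62 long (its x) by 26 wide (its y) by 18 high; 40 g (varies). Origin: centre of the underside, z up
- lid: wooden dish lid lying knob up: flat disc of diameter 68, 5 thick, all in mm, plain underneath, with a darker round knob of diameter 20 standing 18 above the disc (total height 23); 40 g (varies). It just rests on a dish's rim and does not lock. Origin: centre of the disc's underside, z up
- blue_tray: shallow open blue plastic kit tray, fixed to the table; sizes in mm: outside 92 (its x) by 180 (its y) by 14 high, walls and floor 4 thick. One 4 mm divider across the middle, as high as the walls, makes two square compartments, each 84 by 84 inside and 10 deep, centred at y = +44 and y = -44 of the tray (x = 0), their floor 4 above the table. Origin: centre of the tray's underside, z up
- orange_tray: shallow open orange plastic kit tray, fixed to the table; sizes in mm: outside 92 (its x) by 180 (its y) by 14 high, walls and floor 4 thick. One 4 mm divider across the middle, as high as the walls, makes two square compartments, each 84 by 84 inside and 10 deep, centred at y = +44 and y = -44 of the tray (x = 0), their floor 4 above the table. Origin: centre of the tray's underside, z up
- green_dish: round glazed ceramic paint dish, white with blue spots on its side and filled with a hard green paint cake; diameter 60 mm, height 24 mm, flat foot, straight side; 120 g (varies), the rim is the highest part. Origin: centre of the underside, z up when upright; its yaw means nothing. Not part of either kit
- white_dish: round glazed ceramic paint dish, white with blue spots on its side and filled with a hard white paint cake; diameter 60 mm, height 24 mm, flat foot, straight side; 120 g (varies), the rim is the highest part. Origin: centre of the underside, z up when upright; its yaw means nothing. Not part of either kit
- ink_bottle: small black ink bottle with a paper band and a brass cap; diameter 42 mm, height 56 mm. Not part of either kit. Origin: centre of the underside
Mind the look-alikes: they are no part of the job. What is shaped like the yellow_dish but pink is not meant.

How it is judged (in metres and radians):
At the end, for the whole second after the job is handed in: Each tray holds its two things, one flat in each compartment (dishes within 16 mm, eraser 31 mm of its centre; tilt under 0.1 rad); lid on the red-brown dish's rim, knob up, level, within 10 mm of centre; green and white dishes and ink bottle within 30 mm of their start; all at rest (((x of yellow_dish in the frame of blue_tray between -0.016 and 0.016 m and y of yellow_dish in the frame of blue_tray between 0.028 and 0.06 m and z of yellow_dish in the frame of blue_tray between 0.001 and 0.008 m and angle between each of yellow_dish, eraser's own z axis and vertical below 0.1 rad and x of eraser in the frame of blue_tray between -0.031 and 0.031 m and y of eraser in the frame of blue_tray between -0.075 and -0.013 m and z of eraser in the frame of blue_tray between 0.001 and 0.008 m) or (x of yellow_dish in the frame of blue_tray between -0.016 and 0.016 m and y of yellow_dish in the frame of blue_tray between -0.06 and -0.028 m and z of yellow_dish in the frame of blue_tray between 0.001 and 0.008 m and angle between each of yellow_dish, eraser's own z axis and vertical below 0.1 rad and x of eraser in the frame of blue_tray between -0.031 and 0.031 m and y of eraser in the frame of blue_tray between 0.013 and 0.075 m and z of eraser in the frame of blue_tray between 0.001 and 0.008 m)) and ((x of indigo_dish in the frame of orange_tray between -0.016 and 0.016 m and y of indigo_dish in the frame of orange_tray between 0.028 and 0.06 m and z of indigo_dish in the frame of orange_tray between 0.001 and 0.008 m and angle between each of indigo_dish, brown_dish's own z axis and vertical below 0.1 rad and x of brown_dish in the frame of orange_tray between -0.016 and 0.016 m and y of brown_dish in the frame of orange_tray between -0.06 and -0.028 m and z of brown_dish in the frame of orange_tray between 0.001 and 0.008 m) or (x of indigo_dish in the frame of orange_tray between -0.016 and 0.016 m and y of indigo_dish in the frame of orange_tray between -0.06 and -0.028 m and z of indigo_dish in the frame of orange_tray between 0.001 and 0.008 m and angle between each of indigo_dish, brown_dish's own z axis and vertical below 0.1 rad and x of brown_dish in the frame of orange_tray between -0.016 and 0.016 m and y of brown_dish in the frame of orange_tray between 0.028 and 0.06 m and z of brown_dish in the frame of orange_tray between 0.001 and 0.008 m)) and horizontal distance between lid and brown_dish below 0.01 m and z of lid in the frame of brown_dish between 0.021 and 0.028 m and angle between lid's own z axis and vertical below 0.08 rad and linear speed of each of yellow_dish, brown_dish, indigo_dish, eraser, lid below 0.02 m/s and distance of each of green_dish, white_dish, ink_bottle from where it was at the start of the episode below 0.03 m); the robot touches nothing.
It fails at once if the green dish, the white dish or the ink bottle is pushed more than 30 mm from its place (distance of any of green_dish, white_dish, ink_bottle from where it was at the start of the episode above 0.03 m).
It fails at once if a kit's paint dish is tipped more than 40 degrees (angle between any of yellow_dish, brown_dish, indigo_dish's own z axis and vertical above 0.7 rad).
It fails at once if a kit's paint dish is dropped (falls freely faster than 0.7 m/s, a fall of about 25 mm) ((linear speed of yellow_dish above 0.7 m/s and contact force between yellow_dish and anything else below 0.05 N) or (linear speed of brown_dish above 0.7 m/s and contact force between brown_dish and anything else below 0.05 N) or (linear speed of indigo_dish above 0.7 m/s and contact force between indigo_dish and anything else below 0.05 N)).
It also fails if it takes over 115 s, if anything falls off the work surface, if the arm or the gripper's body presses on something with over 40 N, if the wrist force passes 120 N, or if a joint passes its speed limit or range.

### The arm

A 6-joint arm with a two-finger parallel gripper is mounted at the origin on the work surface. World frame = base frame: x ahead of the robot, y to its left, z up, the work surface at z = 0. Lengths are in mm, angles in rad, forces in N, time in s.
With the tool pointing down it reaches from about 275 to 825 mm from the base axis. Payload 4.9 kg.
Tool frame: the origin (TCP) lies at the very end of the fingers, on their centre line; the grasp point (between the pads) lies 19 mm behind it; z points along the fingers, y is the direction in which the jaws open and shut (so a half turn about z gives the same grasp; the last joint's range is limited). The gripper opens to 85 mm and grips with 20 to 120 N. Pads are 22 mm wide; open, the fingers measure 114 mm over their backs; the gripper's body (76 mm by 85 mm) begins 54 mm behind the grasp point. The pads swing forward as they close: fully open they stand 13 mm farther back than shut.
Start: joints at [-1.261, 0.326, -0.193, 1.052, 0, 1.437], TCP at [236.17, -496.732, 200.281] pointing down, gripper open.
Joint ranges: [-2.65, 2.65], [-0.97, 1.79], [-1.3, 1.35], [-1.93, 2.1], [-1.47, 1.37], [-3.14, 3.14]. Speed limits (rad/s): [2.57, 2.57, 3.14, 3.14, 3.14, 3.14].

### API

Orientations are given as [roll, pitch, yaw] about the fixed x, y, z axes, in that order (R = Rz(yaw) Ry(pitch) Rx(roll)).
In Python, from bench import bot, solve_ik, imaging gives the robot as it stands. Calls block until the motion is done:
- bot.move_ptp(position, orientation): joint-space move of the TCP to a pose.
- bot.movel(position, rot=None, max_speed=150, threshold=None): straight line of the TCP; rot=None keeps the orientation; max_speed is the mean speed in mm/s. With threshold (N) it stops when the force on the tool has changed by that much, and returns True; else False.
- bot.move_j(angles): joint-space move.
- bot.grip(opening, effort=None): opening from 0.0 (shut) to 1.0 (fully open); effort is the grip in N (None keeps the last); returns when the fingers have stopped.
- bot.dwell(seconds).
- solve_ik(position, orientation): joint angles nearest the present ones, or None.
- bot.get_state(): the state.
- imaging.capture(name): name is "side" or "top" or "wrist"; returns the picture (384x512x3 uint8, blue, green, red); there is no depth.
- imaging.camera_model(name): a dict with "K" (3x3 intrinsics, pixels), "position" and "rotation" of the camera in the world. Camera axes: x right, y up, looking along -z (the intrinsics and any distortion apply to the point x, -y, -z); pixel columns grow to the right and rows downward; lengths in mm; the calibration is good to about 2 mm. A picture is of the moment at which its call begins: read the wrist's pose just before it. camera_model takes no time and is no camera call; for the wrist camera it gives the pose at the moment of the call.
A pose or a line that the arm cannot do raises bot.IKError and nothing moves.
- bot.sign_off(): hands the job in, once; it reports no verdict.
The state is a dict: "t": time; "qpos": joint angles; "joint_velocities": joint speeds; "effort": joint torques, N m; "tcp_pos": TCP position; "orientation": TCP orientation; "contact_force": force on the tool from outside, world axes, zero at the start; "wrist_torque": the same for the moment, N m; "opening": opening from 0.0 (shut) to 1.0 (fully open).
Only numpy, scipy, OpenCV 4.12 (cv2) and the standard library are available. Lean on these libraries where they do the work, as an engineer would, in place of code of your own. Each camera call takes 0.05 s, during which the arm holds its last target. There are 200 camera calls.

## Working session

There is one attempt and no reset: what is moved stays moved. The work goes in short steps, each a Python script; the robot and the scene stay as the last script left them, time stands still between calls to the robot, and variables do not carry over. Pictures are saved under pics/ and viewed, about 12 in all and at most 16, crops included, and the job is handed in when it is done.

```bash
ls; mkdir -p pics
python3 - <<'E'
from bench import bot, imaging
import cv2
for n in ("top","side"):
    im=imaging.capture(n); cv2.imwrite(f"pics/{n}0.png",im)
    m=imaging.camera_model(n); print(n,m)
print(bot.get_state())
E
```

```text
pics
top {'K': array([[466.87246768,   0.        , 256.56837546],
       [  0.        , 466.87246768, 196.56519977],
       [  0.        ,   0.        ,   1.        ]]), 'position': array([441.25706542,   2.50871711, 988.07074357]), 'rotation': array([ 0.14920768, -0.02464992, -1.54438151])}
side {'K': array([[387.35242535,   0.        , 250.48856378],
       [  0.        , 387.35242535, 193.01274833],
       [  0.        ,   0.        ,   1.        ]]), 'position': array([199.81978367, 697.19734296, 506.99533179]), 'rotation': array([ 1.04019823,  0.02330623, -2.68049746])}
{'t': 0.1, 'qpos': array([-1.26117779e+00,  3.26873254e-01, -1.93448051e-01,  1.05200168e+00,
        2.30020582e-05,  1.43659897e+00]), 'joint_velocities': array([-1.05318488e-03, -9.24941354e-04,  2.00190465e-03,  2.08273654e-04,
        6.89430871e-04,  5.15249593e-05]), 'effort': array([-2.77965764e-04, -4.44240260e+01,  2.63037479e+01,  7.89848389e-03,
       -1.37165355e-05, -1.19743575e-07]), 'tcp_pos': array([ 236.01407628, -496.18049559,  199.59187285]), 'orientation': array([-3.14008279e+00, -2.27054885e-04,  4.43815704e-01]), 'contact_force': array([ 0.03180928, -0.14586077,  0.37933749]), 'wrist_torque': array([-0.01790088,  0.0199759 , -0.01610962]), 'opening': 0.9974819778343609}
```

View pics/top0.png

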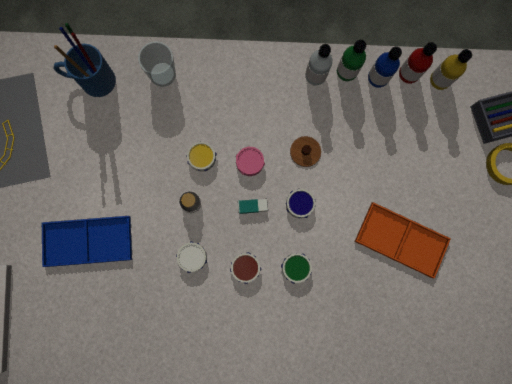

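View pics/side0.png

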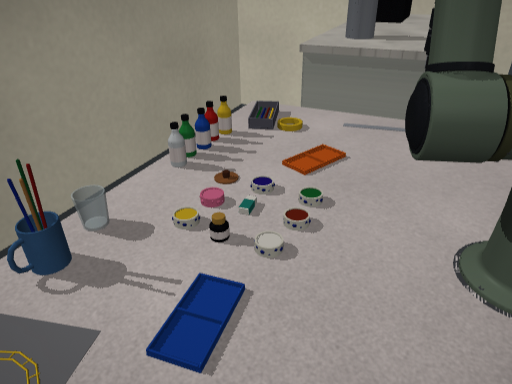

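```bash
cat > vis.py <<'E'
import numpy as np, cv2
from bench import imaging
from scipy.spatial.transform import Rotation as R
def ray(cam,uv):
    m=imaging.camera_model(cam) if isinstance(cam,str) else cam
    u,v=uv; K=m["K"]; d=np.array([(u-K[0,2])/K[0,0],-(v-K[1,2])/K[1,1],-1.])
    return np.array(m["position"]),R.from_euler("xyz",m["rotation"]).apply(d)
def plane(cam,uv,z):
    p,d=ray(cam,uv); return (p+d*(z-p[2])/d[2])[:2]
HSV=dict(yellow=((18,120,90),(32,255,255)),brown=((0,90,40),(9,210,150)),indigo=((112,120,40),(135,255,255)),
 green=((50,120,50),(75,255,255)),lid=((5,90,40),(17,255,190)),teal=((80,100,50),(98,255,255)),
 blue=((105,150,60),(122,255,255)),orange=((4,170,150),(14,255,255)),pink=((160,80,120),(178,255,255)))
def blob(im,name,near=None,roi=None):
    lo,hi=HSV[name]; h=cv2.cvtColor(im,cv2.COLOR_BGR2HSV); m=cv2.inRange(h,lo,hi)
    m=cv2.morphologyEx(m,cv2.MORPH_CLOSE,np.ones((3,3),np.uint8))
    if roi is not None:
        k=np.zeros_like(m); x0,y0,x1,y1=roi; k[y0:y1,x0:x1]=1; m=m*k
    cs=cv2.findContours(m,cv2.RETR_EXTERNAL,cv2.CHAIN_APPROX_NONE)[0]
    if not cs: return None
    if near is None: return max(cs,key=cv2.contourArea)
    cs=[c for c in cs if cv2.contourArea(c)>40]
    return min(cs,key=lambda c:np.hypot(*(c.reshape(-1,2).mean(0)-near)))
E
python3 - <<'E'
from vis import *
t=cv2.imread("pics/top0.png"); s=cv2.imread("pics/side0.png"); vis=t.copy()
T=dict(yellow=(202,157,20),pink=(250,161,20),lid=(306,152,5),indigo=(301,204,20),teal=(250,206,18),brown=(246,268,20),green=(297,268,20),blue=(87,242,14),orange=(402,240,14))
S=dict(yellow=(186,216),indigo=(262,184),brown=(297,216),green=(311,196),lid=(227,177),teal=(247,205),blue=(200,320),orange=(315,159))
for n,(u,v,z) in T.items():
    c=blob(t,n,(u,v)); 
    if c is None: print(n,None);continue
    r=cv2.minAreaRect(c); cv2.drawContours(vis,[c],-1,(255,255,255),1)
    M=cv2.moments(c); uv=(M['m10']/M['m00'],M['m01']/M['m00'])
    p=plane("top",uv,z); out=[n,np.round(uv,1),np.round(p,1),"rect",np.round(r[1],1),round(r[2],1)]
    if n in S:
        c2=blob(s,n,S[n]); M=cv2.moments(c2); q=(M['m10']/M['m00'],M['m01']/M['m00'])
        out+=["side",np.round(q),np.round(plane("side",q,z),1)]
    if n in("blue","orange","teal"): out+=["corners",[list(np.round(plane("top",b,z),0)) for b in cv2.boxPoints(r)]]
    print(*out)
for n,uv,z in(("ink",(189,200),50),("white",(192,258),20)): print(n,plane("top",uv,z))
# eraser white end
g=t[190:225,228:280]; 
cv2.imwrite("pics/crop1.png",np.vstack([cv2.resize(t[135:290,170:330],None,fx=3,fy=3,interpolation=cv2.INTER_CUBIC)]))
cv2.imwrite("pics/ov1.png",vis)
print(t[206,232:275].tolist())
E
```

```text
yellow [200.7 155.2] [672.4 103.2] rect [22. 23.] 90.0 side [185. 213.] [675.4 102.4]
pink [249.4 159.9] [ 6.655e+02 -3.000e-01] rect [26. 27.] 90.0
lid [305.2 151.2] [ 692.3 -120.5] rect [30.4 29.5] 26.6 side [226. 177.] [ 692.2 -114.5]
indigo [300.6 202.7] [ 577.2 -110.3] rect [22. 23.] 90.0 side [262. 181.] [ 580.8 -111.2]
teal [248.2 206. ] [ 5.673e+02 -5.000e-01] rect [12. 18.] 90.0 side [248. 204.] [565.1   3.2] corners [[np.float64(579.0), np.float64(19.0)], [np.float64(580.0), np.float64(-19.0)], [np.float64(555.0), np.float64(-19.0)], [np.float64(554.0), np.float64(18.0)]]Traceback (most recent call last):
  File "<stdin>", line 12, in <module>
  File "vis.py", line 22, in blob
    return min(cs,key=lambda c:np.hypot(*(c.reshape(-1,2).mean(0)-near)))
ValueError: min() iterable argument is empty
```

Run:
```python
from vis import *
import vis as V
t=cv2.imread("pics/top0.png"); s=cv2.imread("pics/side0.png"); o=t.copy()
h=cv2.cvtColor(t,cv2.COLOR_BGR2HSV); print(h[268,246],h[240,380],h[241,70],h[265,297])
cv2.imwrite("pics/crop1.png",cv2.resize(t[135:290,170:335],None,fx=4.5,fy=3.8,interpolation=cv2.INTER_CUBIC) if 0 else cv2.resize(t[135:290,170:335],None,fx=3.8,fy=3.8,interpolation=cv2.INTER_CUBIC))
V.HSV["brown"]=((0,90,30),(10,255,170))
T=dict(brown=(246,268,20),green=(297,268,20),blue=(87,242,14),orange=(402,240,14))
S=dict(brown=(297,216),green=(311,196),blue=(200,320),orange=(315,159))
for n,(u,v,z) in T.items():
    for cam,im,near in(("top",t,(u,v)),("side",s,S[n])):
        c=blob(im,n,near)
        if c is None: print(n,cam,None);continue
        if n in("blue","orange"): 
            c=cv2.convexHull(c) if 1 else c
        M=cv2.moments(c); uv=(M['m10']/M['m00'],M['m01']/M['m00']); r=cv2.minAreaRect(c)
        print(n,cam,np.round(uv,1),np.round(plane(cam,uv,z),1),np.round(r[1],1), [plane(cam,b,z).round().tolist() for b in cv2.approxPolyDP(c,6,True)[:,0]] if n in("blue","orange") else "")
for n,uv,z in(("ink",(189,200),50),("white",(192,258),20)): print(n,plane("top",uv,z))
print(t[206,232:275].mean(1).round().tolist())
```

```text
[  4 148  81] [ 10 221 135] [111 219  98] [ 67 189  66]
brown top [245.1 267.6] [439.6   2. ] [23. 24.] 
brown side [296.4 214.3] [442.3   1.2] [11. 22.] 
green top [296.8 267.7] [ 442.2 -104. ] [23. 22.] 
green side [310.6 192.5] [ 444.9 -104.6] [ 7. 19.] 
blue top [ 85.6 241. ] [485.  332.4] [43.8 88.4] [[537.0, 249.0], [451.0, 241.0], [434.0, 415.0], [520.0, 425.0]]
blue side [196.5 322.5] [480.2 353.9] [ 59.2 107. ] [[450.0, 246.0], [427.0, 426.0], [514.0, 435.0], [539.0, 256.0]]
orange top None
orange side [325.6 154.2] [ 480.6 -349.2] [11.2 25.6] [[449.0, -372.0], [471.0, -302.0], [521.0, -333.0]]
ink [571.7353844  119.59475384]
white [456.11675854 111.46666725]
[131.0, 131.0, 130.0, 131.0, 136.0, 134.0, 127.0, 78.0, 61.0, 57.0, 62.0, 61.0, 57.0, 60.0, 61.0, 60.0, 61.0, 59.0, 62.0, 60.0, 62.0, 57.0, 62.0, 63.0, 57.0, 72.0, 130.0, 152.0, 156.0, 154.0, 158.0, 151.0, 153.0, 155.0, 153.0, 115.0, 129.0, 133.0, 132.0, 134.0, 134.0, 131.0, 135.0]
```

View pics/crop1.png

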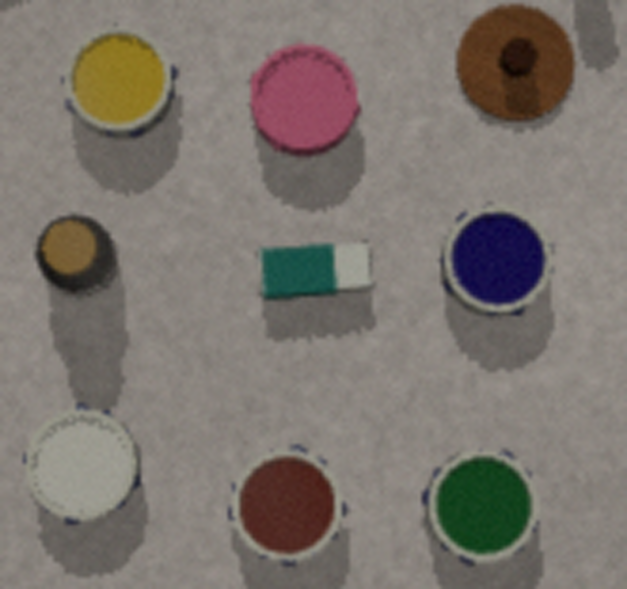

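The crop (3.8×) shows yellow at (120,82), the pink look-alike at (304,100), the lid at (516,62), indigo at (497,259), brown at (288,505), the eraser at (317,269), green at (482,505) and white at (83,464). The yellow paint cake has a blue-spotted white side. The pink dish is pink all over and is not meant.

Run:
```python
from vis import *
import vis as V
t=cv2.imread("pics/top0.png"); s=cv2.imread("pics/side0.png")
V.HSV["orange"]=((4,170,90),(14,255,255))
for cam,im,near,z in(("top",t,(402,240),14),("side",s,(315,159),14)):
    c=blob(im,"orange",near); c=cv2.convexHull(c)
    print(cam,[plane(cam,b,z).round().tolist() for b in cv2.approxPolyDP(c,4,True)[:,0]],plane(cam,cv2.minAreaRect(c)[0],z))
print(plane("top",(253.4,205.8),18),plane("top",(239.2,207),18),plane("top",(267.3,205),18))
from bench import bot,solve_ik
P=dict(yellow=(674,103),indigo=(579,-110.5),brown=(441,1.7),eraser=(567,-10),lid=(692,-118),bt=(485,334),ot=(480,-310))
for n,(x,y) in P.items():
    for z in(14,140):
        print(n,z,[(round(a,2),solve_ik([x,y,z],[3.14159,0,a]) is not None) for a in np.arange(-np.pi/2,np.pi/2,np.pi/8)])
```

```text
top [[582.0, -263.0], [512.0, -425.0], [431.0, -390.0], [503.0, -228.0]] [ 505.81576731 -327.33244537]
side [[430.0, -380.0], [494.0, -203.0], [577.0, -241.0], [514.0, -410.0]] [ 502.10432215 -303.53560592]
[567.94860422 -11.42658911] [564.53716601  18.21312863] [570.50319543 -40.52392679]
yellow 14 [(np.float64(-1.57), True), (np.float64(-1.18), True), (np.float64(-0.79), True), (np.float64(-0.39), True), (np.float64(0.0), True), (np.float64(0.39), True), (np.float64(0.79), True), (np.float64(1.18), True)]
yellow 140 [(np.float64(-1.57), True), (np.float64(-1.18), True), (np.float64(-0.79), True), (np.float64(-0.39), True), (np.float64(0.0), True), (np.float64(0.39), True), (np.float64(0.79), True), (np.float64(1.18), True)]
indigo 14 [(np.float64(-1.57), True), (np.float64(-1.18), True), (np.float64(-0.79), True), (np.float64(-0.39), True), (np.float64(0.0), True), (np.float64(0.39), True), (np.float64(0.79), True), (np.float64(1.18), True)]
indigo 140 [(np.float64(-1.57), True), (np.float64(-1.18), True), (np.float64(-0.79), True), (np.float64(-0.39), True), (np.float64(0.0), True
[... 1581 characters left out ...]
at64(0.79), True), (np.float64(1.18), True)]
bt 140 [(np.float64(-1.57), True), (np.float64(-1.18), True), (np.float64(-0.79), True), (np.float64(-0.39), True), (np.float64(0.0), True), (np.float64(0.39), True), (np.float64(0.79), True), (np.float64(1.18), True)]
ot 14 [(np.float64(-1.57), True), (np.float64(-1.18), True), (np.float64(-0.79), True), (np.float64(-0.39), True), (np.float64(0.0), True), (np.float64(0.39), True), (np.float64(0.79), True), (np.float64(1.18), True)]
ot 140 [(np.float64(-1.57), True), (np.float64(-1.18), True), (np.float64(-0.79), True), (np.float64(-0.39), True), (np.float64(0.0), True), (np.float64(0.39), True), (np.float64(0.79), True), (np.float64(1.18), True)]
```

Run:
```python
from vis import *
from bench import bot
bot.move_ptp([470,-320,330],[np.pi,0,0])
m=imaging.camera_model("wrist"); im=imaging.capture("wrist"); cv2.imwrite("pics/w_or.png",im); np.save("w_or.npy",m,allow_pickle=True); print(m,bot.get_state()["t"])
bot.move_ptp([440,-60,330],[np.pi,0,0])
m=imaging.camera_model("wrist"); im=imaging.capture("wrist"); cv2.imwrite("pics/w_c.png",im); np.save("w_c.npy",m,allow_pickle=True); print(m["position"],bot.get_state()["t"])
bot.move_ptp([450,310,330],[np.pi,0,0])
m=imaging.camera_model("wrist"); im=imaging.capture("wrist"); cv2.imwrite("pics/w_bl.png",im); np.save("w_bl.npy",m,allow_pickle=True); print(bot.get_state()["t"])
a=[cv2.resize(cv2.imread(f"pics/{n}.png"),(400,300)) for n in("w_or","w_c","w_bl")]
cv2.imwrite("pics/w3.png",np.vstack([np.hstack(a[:2]),np.hstack([a[2],a[2]*0])]))
```

```text
{'K': array([[312.14899441,   0.        , 250.24003285],
       [  0.        , 312.14899441, 194.30490417],
       [  0.        ,   0.        ,   1.        ]]), 'position': array([ 540.9513452 , -320.61106305,  502.13963013]), 'rotation': array([-2.81681554e-01, -1.68605978e-04, -1.57188279e+00])} 1.3667
[511.76556041 -61.11019281 502.90033913] 2.4417
7.025
```

View pics/w3.png

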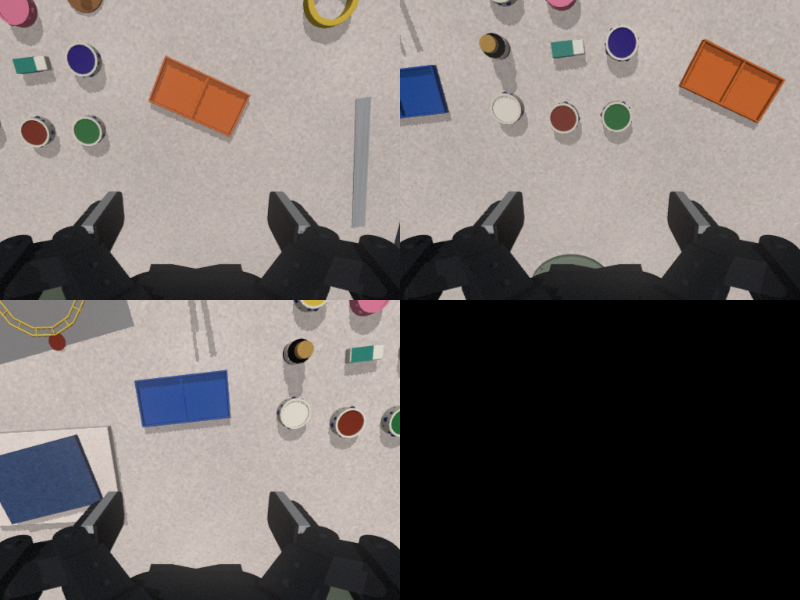

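The wrist shots show the orange tray centred near (200,97) of the first tile and the blue tray near (183,398) of the third. Eraser, indigo and brown are in view in the second.

Run:
```python
from vis import *
import vis as V
V.HSV["orange"]=((4,150,90),(14,255,255)); V.HSV["blue"]=((105,120,60),(122,255,255)); V.HSV["brown"]=((0,90,30),(10,255,190))
def rep(f,n,near,z):
    im=cv2.imread(f"pics/{f}.png"); m=np.load(f"{f}.npy",allow_pickle=True).item()
    c=blob(im,n,np.array(near)*1.28)
    if c is None: print(f,n,None); return
    if n in("orange","blue"):
        c=cv2.convexHull(c); q=cv2.approxPolyDP(c,8,True)[:,0]
        p=np.array([plane(m,b,z) for b in q]); print(f,n,p.round().tolist(),p.mean(0).round(1))
    else:
        M=cv2.moments(c); uv=(M['m10']/M['m00'],M['m01']/M['m00']); print(f,n,np.round(uv),plane(m,uv,z).round(1))
rep("w_or","orange",(200,97),14); rep("w_bl","blue",(183,99),14); rep("w_c","orange",(730,82-0)if 0 else(330,82),14)
rep("w_c","indigo",(222,43),20); rep("w_c","brown",(164,118),20); rep("w_c","green",(217,117),20); rep("w_c","teal",(163,48),18)
rep("w_or","indigo",(82,60),20); rep("w_or","brown",(36,132),20); rep("w_or","green",(88,130),20);rep("w_or","teal",(25,65),18); rep("w_bl","brown",(349,123),20); rep("w_bl","teal",(360,54),18)
```

```text
w_or orange [[586.0, -263.0], [514.0, -426.0], [435.0, -390.0], [506.0, -228.0]] [ 510.3 -326.9]
w_bl blue [[542.0, 252.0], [454.0, 241.0], [435.0, 416.0], [523.0, 426.0]] [488.7 333.6]
w_c orange [[585.0, -259.0], [515.0, -425.0], [433.0, -389.0], [505.0, -223.0]] [ 509.5 -323.9]
w_c indigo [284.  54.] [ 580.7 -109.3]
w_c brown [208. 151.] [442.6   3.2]Traceback (most recent call last):
  File "<stdin>", line 14, in <module>
  File "<stdin>", line 6, in rep
  File "vis.py", line 22, in blob
    return min(cs,key=lambda c:np.hypot(*(c.reshape(-1,2).mean(0)-near)))
ValueError: min() iterable argument is empty
```

```bash
cat > act.py <<'E'
import numpy as np
from bench import bot, solve_ik
H=130
def over(xy,yaw,z=H):
    q=bot.get_state()["qpos"]; best=None
    for a in(yaw,yaw+np.pi,yaw-np.pi):
        s=solve_ik([*xy,z],[np.pi,0,a])
        if s is not None and (best is None or np.abs(s-q).max()<best[0]): best=(np.abs(np.array(s)-q).max(),a)
    bot.move_ptp([*xy,z],[np.pi,0,best[1]])
def pick(xy,yaw,z,pre,effort):
    bot.grip(pre); over(xy,yaw)
    hit=bot.movel([*xy,z],max_speed=120,threshold=15)
    bot.grip(0.0,effort); o=bot.get_state()["opening"]
    bot.movel([*xy,H],max_speed=150); s=bot.get_state()
    print("pick hit",hit,"open",round(o,3),"after lift",round(s["opening"],3),"t",s["t"],s["contact_force"].round(1))
    return o
def place(xy,yaw,z,post):
    over(xy,yaw); bot.movel([*xy,z+12],max_speed=150)
    hit=bot.movel([*xy,z-3],max_speed=25,threshold=4); s=bot.get_state()
    print("place hit",hit,"z",s["tcp_pos"].round(1),"t",s["t"])
    bot.grip(post); p=s["tcp_pos"]; bot.movel([p[0],p[1],H],max_speed=150)
E
python3 - <<'E'
from act import *
o=pick((674,103),-0.683,8,0.95,40)
if o>0.5: place((483,377),-0.683,12,0.85)
from vis import *
print(bot.get_state()["t"])
im=imaging.capture("side"); cv2.imwrite("pics/s1.png",im[150:384,60:372].repeat(2,0).repeat(2,1))
E
```

```text
pick hit False open -0.002 after lift -0.004 t 11.4833 [0.6 0.2 0. ]
11.4833
```

View pics/s1.png

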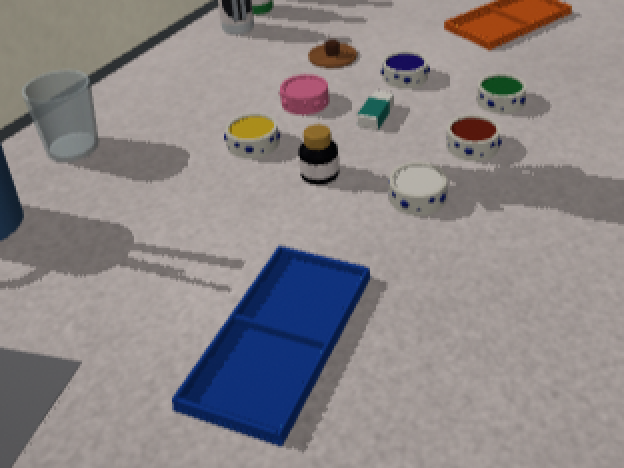

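Run:
```python
from vis import *
from bench import bot
s=bot.get_state(); print({k:(np.round(v,3)) for k,v in s.items()}); print(imaging.camera_model("wrist"))
a=[cv2.resize(imaging.capture(n),(400,300)) for n in("top","wrist")]
cv2.imwrite("pics/a2.png",np.hstack(a))
```

```text
{'t': np.float64(11.533), 'qpos': array([ 0.043,  0.62 ,  0.093,  1.046, -0.   , -2.415]), 'joint_velocities': array([ 0.001,  0.006,  0.001, -0.001, -0.001,  0.001]), 'effort': array([ 1.7000e-02, -5.9761e+01,  2.6612e+01, -0.0000e+00,  1.0000e-03,
        0.0000e+00]), 'tcp_pos': array([673.039, 102.927, 128.563]), 'orientation': array([ 3.14e+00,  2.00e-03, -6.83e-01]), 'contact_force': array([ 0.334,  0.005, -0.214]), 'wrist_torque': array([ 0.042,  0.031, -0.014]), 'opening': np.float64(-0.001)}
{'K': array([[312.14899441,   0.        , 250.24003285],
       [  0.        , 312.14899441, 194.30490417],
       [  0.        ,   0.        ,   1.        ]]), 'position': array([729.02609086,  58.4511473 , 301.29113126]), 'rotation': array([-2.82153217e-01, -1.96698554e-03, -2.25449853e+00])}
```

View pics/a2.png

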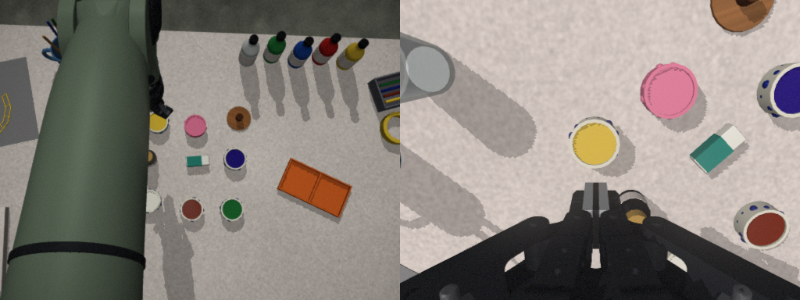

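Run:
```python
from vis import *
from bench import bot
for uv,n,z in(((250,183),"yellow",20),((250,240),"tips@128",128),((470,290),"brown",20),((343,116),"pink",20),((297,275),"ink cap",56)):
    print(n,plane("wrist",uv,z))
p=bot.get_state()["tcp_pos"]; m=imaging.camera_model("wrist"); c=R.from_euler("xyz",m["rotation"]).inv().apply(p-m["position"]); print("tcp proj",m["K"]@(c*[1,-1,-1])/-c[2])
im=cv2.imread("pics/top0.png")
im=imaging.capture("side"); cv2.imwrite("pics/s2.png",im)
```

```text
yellow [674.15212266 102.79911906]
tips@128 [667.77698306 108.16894994]
brown [442.60769454  -1.18660681]
pink [669.53801202   1.56368415]
ink cap [589.90267639 117.88875333]
tcp proj [251.14132163 228.94406785   1.        ]
```

View pics/s2.png

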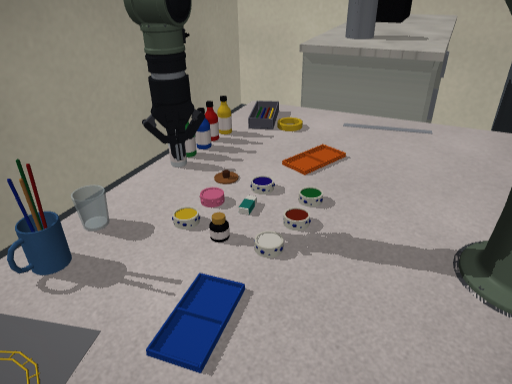

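Run:
```python
from act import *
from vis import *
bot.grip(0.95); xy=(674,103)
print(bot.movel([*xy,2],max_speed=120,threshold=15),bot.get_state()["tcp_pos"])
bot.grip(0.0,40); s=bot.get_state(); print(s["opening"],s["tcp_pos"],s["t"])
cv2.imwrite("pics/s3.png",cv2.resize(imaging.capture("side")[110:260,110:310],None,fx=3,fy=3))
```

```text
False [674.86539173 103.05218538   3.00450521]
0.0008355744902700085 [673.97796781 103.02369363   1.96470098] 14.3833
```

View pics/s3.png

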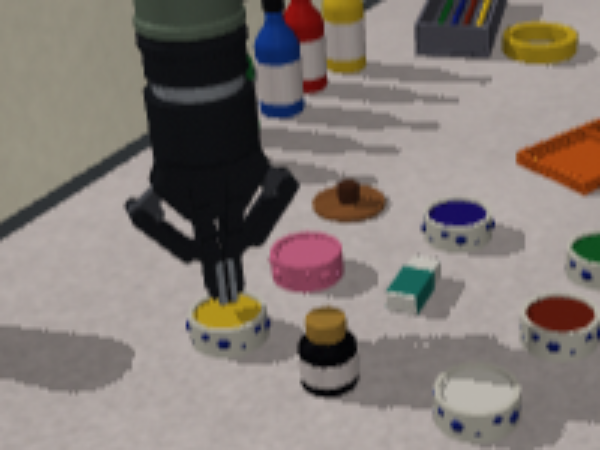

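Run:
```python
from vis import *
from bench import bot
s=bot.get_state(); print(s["tcp_pos"],s["contact_force"],s["qpos"].round(4))
for uv,P in(((186.7,210),(674,103)),((178,163),(673,103))):
    p,d=ray("side",uv); # closest point on vertical line
    A=np.c_[d,[0,0,-1]]; t=np.linalg.lstsq(A,np.array([*P,0])-p,rcond=None)[0]; q=p+d*t[0]; print("tip est",q,t[1])
im=imaging.capture("wrist"); cv2.imwrite("pics/w4.png",np.hstack([im[100:384,120:400]]).repeat(2,0).repeat(2,1))
m=imaging.camera_model("wrist")
for z in(2,12,22,32):
    c=R.from_euler("xyz",m["rotation"]).inv().apply(np.array([674,103,z])-m["position"]); print(z,(m["K"]@(c*[1,-1,-1])/-c[2]).round(1))
```

```text
[673.98248342 102.9888766    1.96180558] [-0.78746861  0.57175795 -0.19291265] [ 0.0435  0.7358 -0.0408  0.7942 -0.     -2.4151]
tip est [671.32633203 100.88591682  29.09919134] 29.099191342893867
tip est [675.38590589 104.91573738 149.24743708] 149.24743707799658
2 [251.1 228.9   1. ]
12 [251.2 235.7   1. ]
22 [251.2 243.3   1. ]
32 [251.3 251.8   1. ]
```

View pics/w4.png

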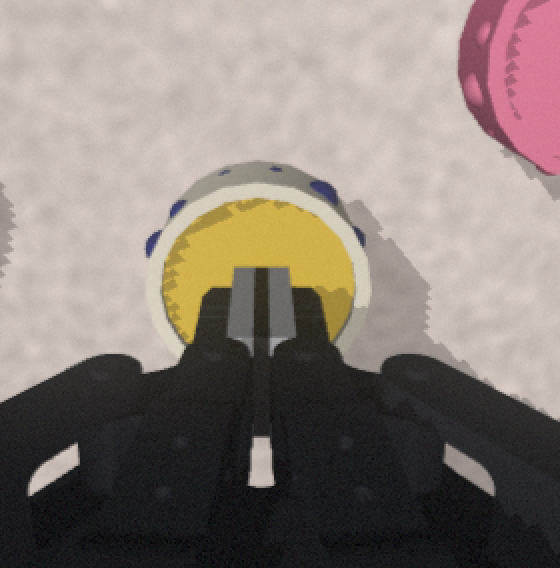

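Run:
```python
from act import *
bot.movel([674,103,40],max_speed=150); bot.movel([620,52,40],max_speed=200); bot.movel([620,52,-8],max_speed=80,threshold=20)
print(bot.get_state()["tcp_pos"])
print(bot.movel([620,52,-35],max_speed=15,threshold=5),bot.get_state()["tcp_pos"],bot.get_state()["contact_force"],bot.get_state()["t"])
bot.movel([620,52,60],max_speed=150)
```

```text
[620.18783879  52.00166723  -8.00828403]
True [619.97639292  51.99828095 -30.9017544 ] [ 0.37014104 -0.26101379  4.80474078] 17.5333
```

The touch probe shows that the shut fingertips actually sit about 30.5 mm above the reported TCP. I'll correct every height by that amount.

```bash
sed -i 's/^H=130/H=90/' act.py
python3 - <<'E'
from act import *
o=pick((674,103),-0.683,-27,0.95,40)
if o>0.5: 
    place((483,377),-0.683,-23,0.85)
    print(bot.get_state()["t"])
from vis import *
im=imaging.capture("side"); cv2.imwrite("pics/s5.png",im[100:384,60:372].repeat(2,0).repeat(2,1))
E
```

```text
pick hit False open 0.685 after lift 0.685 t 21.85 [-0.7  1.1 -2.6]
place hit True z [483.3 377.3 -21.6] t 24.4167
25.6083
```

View pics/s5.png

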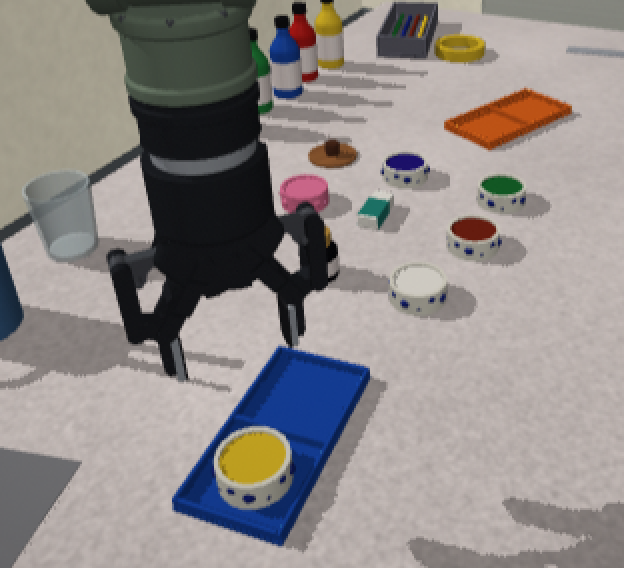

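The yellow dish sits flat in the blue tray's near-camera compartment, at about (255,465) in the crop. Next are the eraser and the other two dishes.

Run:
```python
from act import *
import sys
from vis import *
o=pick((569,-11),-1.48,-26.5,0.7,40)
if not 0.2<o<0.45: sys.exit("eraser")
place((492,289),-1.47,-22.5,0.55)
o=pick((579.5,-110),0.375,-27,0.95,40)
if o<0.5: sys.exit("indigo")
place((491.5,-367),0.375,-23,0.85)
o=pick((441.5,2.3),0.375,-27,0.95,40)
if o<0.5: sys.exit("brown")
place((526.5,-286),0.375,-23,0.85)
# look from mid position
bot.move_ptp([450,-60,250],[np.pi,0,0]); print(bot.get_state()["t"])
a=imaging.capture("top"); b=imaging.capture("side"); cv2.imwrite("pics/t6.png",a); cv2.imwrite("pics/s6.png",b)
cv2.imwrite("pics/v6.png",np.hstack([cv2.resize(a,(400,300)),cv2.resize(b,(400,300))]))
```

```text
pick hit False open 0.292 after lift 0.291 t 29.8667 [-0.8 -0.8 -0.7]
place hit True z [492.2 289.2 -21.6] t 32.3583
pick hit False open 0.685 after lift 0.682 t 37.9333 [ 0.2  0.3 -1.9]
place hit True z [ 491.7 -367.3  -21.7] t 40.3
pick hit False open 0.687 after lift 0.683 t 45.55 [-0.   0.6 -2.2]
place hit True z [ 526.8 -286.3  -21.9] t 48.0083
52.4083
```

View pics/v6.png

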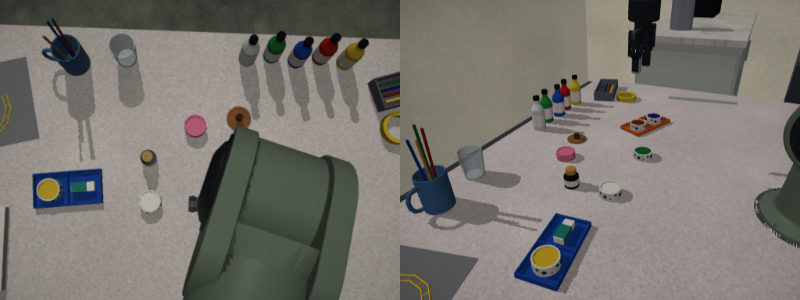

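Run:
```python
from vis import *
from bench import bot
bot.move_ptp([560,-220,330],[np.pi,0,0])
m=imaging.camera_model("wrist"); im=imaging.capture("wrist"); np.save("w7.npy",m,allow_pickle=True); cv2.imwrite("pics/w7.png",im)
hs=cv2.cvtColor(im,cv2.COLOR_BGR2HSV)
import vis as V
V.HSV["brown"]=((0,110,30),(7,255,200)); V.HSV["lid"]=((3,70,20),(17,255,210))
c_,r_=m["position"],R.from_euler("xyz",m["rotation"])
def proj(P):
    c=r_.inv().apply(np.array(P)-c_); return (m["K"]@(c*[1,-1,-1])/-c[2])[:2]
for n,P in(("brown",(527,-286,24)),("indigo",(491.5,-367,24)),("lid",(693,-119,5))):
    uv0=proj(P); c=blob(im,n,uv0); M=cv2.moments(c); uv=(M['m10']/M['m00'],M['m01']/M['m00'])
    print(n,uv0.round(),np.round(uv,1),cv2.contourArea(c),plane(m,uv,P[2]).round(1)); cv2.drawContours(im,[c],-1,(255,255,255),1)
cv2.imwrite("pics/w7o.png",im); print(bot.get_state()["t"])
```

```text
brown [293. 173.] [293.5 172.9] 741.0 [ 527.4 -286.8]
indigo [343. 195.] [343.8 194.7] 666.5 [ 491.8 -368.4]
lid [182.  60.] [183.   57.6] 1695.0 [ 696.4 -120.3]
53.4083
```

View pics/w7o.png

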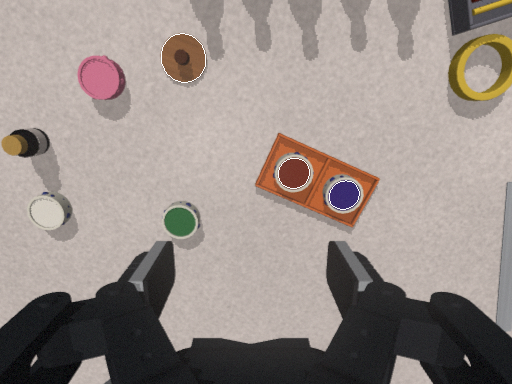

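Brown is at (294,173) and indigo at (344,195), both seated in the orange tray. The lid is at (183,58), and the wrist fixes agree with the commanded positions.

Run:
```python
from act import *
import sys
from vis import *
o=pick((695,-119.7),0.375,-22,0.55,30)
if not 0.1<o<0.4: sys.exit("lid")
place((527,-286.5),0.375,6,0.5)
bot.move_ptp([450,-200,330],[np.pi,0,0])
m=imaging.camera_model("wrist"); im=imaging.capture("wrist"); cv2.imwrite("pics/w8.png",im); np.save("w8.npy",m,allow_pickle=True)
b=imaging.capture("side"); print(bot.get_state()["t"])
w=cv2.resize(im[60:260,200:450],(400,320)); s=cv2.resize(b[120:200,250:350],(400,320))
cv2.imwrite("pics/v8.png",np.hstack([w,s])); cv2.imwrite("pics/s8.png",b)
```

```text
pick hit False open 0.217 after lift 0.215 t 57.25 [ 0.9 -0.  -0.7]
place hit True z [ 527.3 -286.8    7.1] t 59.3083
61.5167
```

View pics/v8.png

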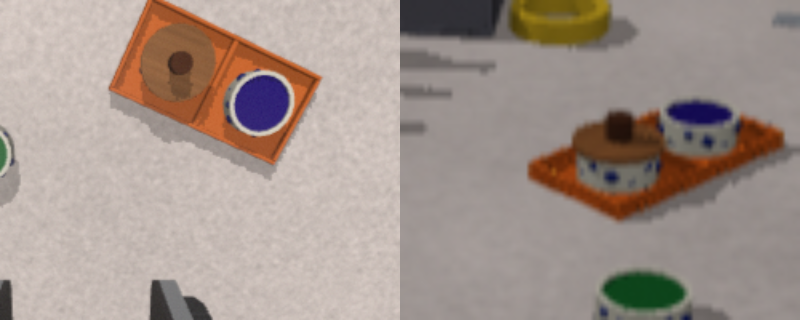

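Run:
```python
from vis import *
import vis as V
m=np.load("w8.npy",allow_pickle=True).item(); im=cv2.imread("pics/w8.png")
V.HSV["lid"]=((3,50,20),(20,185,140))
c=cv2.convexHull(blob(im,"lid",(311,99))); e=cv2.fitEllipse(c); print("lid",e,plane(m,e[0],33))
print("hand",plane(m,(311,98.7),33))
t=cv2.imread("pics/t6.png"); y=blob(t,"yellow",(62,243)); r=cv2.minEnclosingCircle(y); print("yellow",plane("top",r[0],24))
g=blob(im,"green",(200,155)); print("green", plane(m,cv2.moments(g) and cv2.minEnclosingCircle(g)[0],20))
for f in("top0","t6"):
    i=cv2.imread(f"pics/{f}.png"); 
    if f=="t6":
        k=blob(i,"teal",(105,240)); r=cv2.minAreaRect(k); print("teal",plane("top",r[0],22))
        a=cv2.imread("pics/top0.png"); d=cv2.absdiff(a,i)[190:275,178:206]; print("white/ink diff",d.mean(), (d.max(2)>60).sum())
```

```text
lid ((311.3551330566406, 102.26272583007812), (45.52031326293945, 67.57035827636719), 176.8299560546875) [ 523.42720946 -287.96537607]
hand [ 528.32683016 -287.1915685 ]
yellow [480.92312715 378.80732934]Traceback (most recent call last):
  File "<stdin>", line 8, in <module>
cv2.error: OpenCV(4.12.0) /io/opencv/modules/imgproc/src/shapedescr.cpp:201: error: (-215:Assertion failed) count >= 0 && (depth == CV_32F || depth == CV_32S) in function 'minEnclosingCircle'
```

Run:
```python
from vis import *
from bench import bot
a=cv2.imread("pics/s6.png"); b=imaging.capture("side"); o=cv2.imread("pics/side0.png")
for n,(x0,y0,x1,y1) in dict(ink=(208,210,232,244),white=(252,230,288,258),green=(298,185,326,208)).items():
    d=cv2.absdiff(o,b)[y0:y1,x0:x1].max(2); print(n,d.mean().round(1),(d>60).mean().round(3))
t=cv2.imread("pics/t6.png"); k=blob(t,"teal",(105,240)); print("teal",plane("top",cv2.minAreaRect(k)[0],22),"state",bot.get_state()["tcp_pos"].round(),bot.get_state()["t"])
bot.sign_off()
```

```text
ink 5.4 0.0
white 5.8 0.0
green 5.0 0.0
teal [488.60005297 299.73039023] state [ 450. -200.  328.] 61.5667
the job is handed in; nothing more can be done
```

Both kits are made up and the job is handed in, at about 62 s of the 115 s allowed.

- **Blue tray:** the yellow dish is in one compartment and the eraser in the other. Measured after placing, the yellow dish was within about 3 mm of its compartment centre. The eraser's teal sleeve was about where it should be.
- **Orange tray:** the indigo and red-brown dishes are each within about 2 mm of their compartment centres, with the lid knob up and level on the red-brown dish. I marked the lid's centre by eye at about 1.5 mm off the dish's. The automatic contour check read about 4 mm off, but its mask had leaked into the tray's shadow. Either figure is inside the 10 mm limit.
- **Left where they stood:** side-camera images before and after show no change at the green dish, the white dish or the ink bottle.

**Failures and disagreements**
- **Missed grasps:** the first two attempts on the yellow dish closed above it without moving it. A touch probe on the table showed the fingertips sit about 30.5 mm above the reported TCP, and I corrected every height after that.
- **Tray positions:** the side camera disagreed with the top camera by 8 to 20 mm. The wrist camera agreed with the top one, so I used those two.
- **Unfinished check:** a script meant to re-measure the green dish from the wrist camera stopped on an error. The side-image comparison was used instead.

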